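Unscrew the spice jar in its vise

TASK

Push the sliding jaw of the wooden vise by its red peg until the square blue jar is clamped snugly against the fixed jaw. Then, with the jar braced like that, unscrew its tight wooden cap anticlockwise, stop turning once the thread lets go (about a third of a turn), and lift it straight up. Finish while still holding the cap level in the gripper just above the jar's mouth, a few centimetres up and clear of it, with the jar still clamped and the tiffin tiers, tumbler and pestle left alone.

Things in the scene. Friction and masses are not known exactly. Their poses are not given: they have to be found in the camera images.
- vise: Wooden jar vise fixed to the shelf: light board 130 (x) by 310 (y) by 12 mm thick with a dark fixed jaw 46 mm tall on it. Origin: on the shelf surface, directly below the centre of the jar once clamped. z up; the fixed jaw's face is the plane y = -40 mm and faces +y; the sliding jaw is on the +y side and slides along -y.
- jaw (a joint): Travel of the sliding jaw (m) along the vise's -y: 0 fully open (its face at vise y = +85 mm), 0.045 when the 80 mm jar is clamped flat between the jaws, 0.055 end of travel with no jar. Starts at 0 to 0.02. Stays where it is left; friction 6 N, about 12 N while it also slides the jar, 16 to 18 N for a snug clamp.
- jaw_peg (a point): Grip point on the axis of the sliding jaw's upright red peg, 118 mm above the shelf, 22 mm below the peg's top. Peg 24 mm (vise x) by 22 mm (vise y); nothing but the peg above 68 mm over the shelf. The jaw's face is 55 mm nearer the jar than the peg's axis. Axes as the vise's.
- jar: Blue square ceramic jar with a white band, body 80 x 80 x 58 mm tall, about 0.6 kg, loose on the vise board (underside 12 mm above the shelf), until clamped some 10 mm from the fixed jaw and a few degrees skew. Origin: centre of its underside; z up, x and y square to its sides. Free to slide and turn on the board.
- jar_mouth (a point): Centre of the jar's mouth, on top of its white round neck, 84 mm above the jar's underside. Neck 37 mm across, 47 mm over the two-start thread. Finally the cap's origin must be 75 to 120 mm above the jar's origin (15 to 60 mm above where it sat), within 15 mm of the jar's axis.
- cap: Olive-wood screw cap, 0.09 kg: ribbed round skirt 63 mm across, 32 mm tall, with a round knob on top. Origin: centre of the skirt's underside; z up. Screwed tight it stands 61 mm above the jar's origin with its x along the jar's x. Unscrews anticlockwise from above (+ about z), tight (up to 0.5 N m). Free after 95 degrees relative to the jar, lugs meet a stop at 150; 120 is best.
- cap_knob (a point): Grip point on the axis of the cap's solid round knob (42 mm across, 30 mm tall, white radial line on top along the cap's x), 9 mm below its top, 53 mm above the cap's origin. The cap need not rise while turning (as it turns the thread gives it 0 to 5 mm of room). It stays put if let go part way, so a second grip can be taken.
- tiffin_low: Bystander: lower steel tiffin tier, 103 mm across, 48 mm tall, origin at the centre of its underside.
- tiffin_top: Bystander: upper steel tiffin tier, same size, stacked on the lower one (top 96 mm above the shelf).
- tumbler: Bystander: green glass tumbler, 68 mm across, 95 mm tall, origin at the centre of its underside.
- pestle: Bystander: small wooden pestle lying on its side, 125 mm long along its x, 32 mm thick, origin under its middle.
There are look-alikes about, which are no part of the job. Leave any orange or pink look-alike of the cap alone.

How it is judged:
On the way, in this order (a step that is already met when the one before it is completed fails the run):
1. the jar is clamped between the jaws with its cap still on and unturned (value of joint jaw above 0.043 m and z of cap in the frame of jar below 0.064 m and angle between the x axis of cap and the x axis of jar, either way round below 0.3 rad), for 0.2 s.
2. the cap is turned more than 65 degrees on its thread while the jar is clamped (value of joint jaw above 0.043 m and z of cap in the frame of jar below 0.069 m and angle between the x axis of cap and the x axis of jar, either way round above 1.13 rad), for 0.1 s.
At the end, for the whole second after the job is handed in: The sliding jaw clamps the jar (travel over 43 mm, jar within 0.08 rad of square, standing on the board); the fingers hold the cap still, within 0.15 rad of level, 15 to 60 mm above where it sat, within 15 mm of the jar's axis, not touching the jar (value of joint jaw above 0.043 m and z of cap in the frame of jar between 0.075 and 0.12 m and horizontal distance between cap and jar below 0.015 m and angle between cap's own z axis and vertical below 0.15 rad and contact force between cap and jar below 0.1 N and contact force between the fingers and cap above 1 N and linear speed of cap below 0.03 m/s and z of jar in the frame of vise below 0.015 m and angle between jar's own z axis and vertical below 0.05 rad and angle between the x axis of jar and the x axis of vise, either way round below 0.08 rad); the arm keeps its last pose, push and grip.
It fails at once if the jar is lifted off the board by more than 8 mm or tipped (z of jar in the frame of vise above 0.02 m or angle between jar's own z axis and vertical above 0.15 rad).
It fails at once if the jar is wrenched round in the vise (angle between the x axis of jar and the x axis of vise, either way round above 0.25 rad).
It fails at once if the cap is pulled off unturned, or turned on towards half a turn once it is free (z of cap in the frame of jar above 0.07 m and angle between the x axis of cap and the x axis of jar, either way round below 0.3 rad).
It fails at once if a bystander is moved by more than 15 mm (distance of any of tiffin_low, tiffin_top, tumbler, pestle from where it was at the start of the episode above 0.015 m).
It also fails if it takes over 61 s, if anything falls off the work surface, if the arm or the gripper's body presses on something with over 40 N, if the wrist force passes 120 N, or if a joint passes its speed limit or range.

ROBOT

A 7-joint arm with a two-finger parallel gripper is mounted at the origin on the work surface. World frame = base frame: x ahead of the robot, y to its left, z up, the work surface at z = 0. Lengths are in m, angles in rad, forces in N, time in s.
With the tool pointing down it reaches from about 0.425 to 0.925 m from the base axis. Payload 6.8 kg.
Tool frame: the origin (TCP) lies midway between the tips of the shut fingers; the grasp point (between the pads) lies 19 mm behind it; z points along the fingers, y is the direction in which the jaws open and shut (so a half turn about z gives the same grasp; the last joint's range is limited). The gripper opens to 85 mm and grips with 20 to 120 N. Pads are 22 mm wide; open, the fingers measure 114 mm over their backs; the gripper's body (76 mm by 85 mm) begins 54 mm behind the grasp point. The pads swing forward as they close: fully open they stand 13 mm farther back than shut.
Start: joints at [-1.259, 0.477, 0.022, 1.555, -0.011, 1.109, -0.083], TCP at [0.275, 0.616, 0.231] pointing down, gripper open.
Joint ranges: [-2.96, 2.96], [-0.34, 2.1], [-1.41, 1.46], [0.24, 2.44], [-1.37, 4.51], [0.17, 1.92], [-2.96, 2.96]. Speed limits (rad/s): [2.39, 2.39, 3.14, 3.14, 3.14, 3.14, 3.14].

INTERFACE

Orientations are given as a rotation vector (axis times angle).
In Python, from bench import r, imaging gives the robot as it stands.
- The arm moves only by the tool jog_arm, never from a script. Its argument "rows" is a list of rows, each an object with "delta_rot": the turn, a rotation vector about the tool's x, y, z in degrees, a list of three; "xyz": the shift along the tool's x, y, z in cm, a list of three; "fingers": the closure, from 0 (fully open) to 1 (shut). A call has exactly 5 rows; each row is the pose to reach, as a shift and turn from the pose measured when the call began, along the tool's axes at that moment; what a row does not reach only later rows make up. A row lasts 1/12 s, in which the tool goes at most 41.7 mm and 7.16 degrees, less where a joint would pass 70% of its speed; a pose out of reach is approached as far as the arm can. A call with a gripper value outside its range is refused whole. The fingers move at their own pace and stop on an object; "grip_force" is the grip in N (left out, the last holds). Time passes only in rows, so rows that repeat a pose let the fingers close, or fill a call up. It gives the time, the measured TCP pose, the force and the opening at its end, in the units of the state.
- r.get_obs(): the state, without advancing time (a new reading comes with each control period).
- imaging.grab_frame(name): name is "scene" or "top"; returns the picture (480x640x3 uint8, blue, green, red); there is no depth.
- imaging.camera_info(name): a dict with "camera_matrix" (3x3 intrinsics, pixels), "xyz" and "attitude" of the camera in the world. Camera axes: x right, y down, z forward; pixel columns grow to the right and rows downward; lengths in m; the calibration is good to about 2 mm. A picture is of the moment at which its call begins. camera_info takes no time and is no camera call.
- r.hand_in(): hands the job in, once; it reports no verdict.
Trained networks look in the newest picture that a camera, given by its name, has taken for a name from the list of things; names that differ only in an ending like _2 or _b are one class to them, and where a whole thing is asked for, a point or a joint stands for the part that bears it (a point fixed in the world has none). Each returns a list of dicts, best first, with "conf" (0 to 1); they miss things now and then, are a little off and sometimes report something else, mostly with a low value. They report only what shows in the picture. A call takes as long as a camera call. They do not tell look-alikes from the thing itself.
- imaging.find_in(camera, query): "position" ([column, row] in pixels, amid what is visible of it).
- imaging.cut_out(camera, query): "region" (480x640 bool, what is visible of it) and "position" ([column, row] in pixels, amid what is visible of it).
- imaging.tip_of(camera, query): "position" ([column, row] in pixels: a listed point, or the origin of a listed thing).
The state is a dict: "clock": time; "joints": joint angles; "qvel": joint speeds; "tau": joint torques, N m; "tcp_pos": TCP position; "orientation": TCP orientation; "contact_force": force on the tool from outside, world axes, zero at the start; "moment": the same for the moment, N m; "grip_width": finger opening in m.
Only numpy, scipy, OpenCV 4.12 (cv2) and the standard library are available. Lean on these libraries where they do the work, as an engineer would, in place of code of your own. Each camera call takes 0.05 s, during which the arm holds its last target.

## Working session

There is one attempt and no reset: what is moved stays moved. The work goes in short steps, Python scripts to look and compute and a tool call to move; the robot and the scene stay as the last step left them, time stands still between calls to the robot, and variables do not carry over. Pictures are saved under pics/ and viewed, and the job is handed in when it is done.

Besides the shell and the picture viewer there is one more tool, called after "Call:" as name([rows], argument=value, ...), one row to a line, values as JSON. jog_arm: Moves the arm, as the interface text tells. Its arguments: {"type":"object","properties":{"rows":{"type":"array","items":{"type":"object","properties":{"delta_rot":{"type":"array","items":{"type":"number"}},"xyz":{"type":"array","items":{"type":"number"}},"fingers":{"type":"number"}}}},"grip_force":{"type":"number"}},"required":["rows"]}

```bash
mkdir -p pics; ls; python3 - <<'E'
from bench import r, imaging
import cv2,numpy as np
o=r.get_obs(); print({k:np.round(v,3) for k,v in o.items()})
for n in("scene","top"):
    im=imaging.grab_frame(n); cv2.imwrite(f"pics/{n}0.png",im); c=imaging.camera_info(n); print(n,c)
E
```

```text
pics
{'clock': np.float64(0.0), 'joints': array([-1.259,  0.478,  0.022,  1.556, -0.012,  1.109, -0.083]), 'qvel': array([ 0.002,  0.   ,  0.001, -0.001, -0.   , -0.001,  0.002]), 'tau': array([ 0.0000e+00, -5.9646e+01,  1.6080e+00, -2.8120e+01,  1.2000e-02,
        9.0000e-03,  0.0000e+00]), 'tcp_pos': array([0.275, 0.616, 0.23 ]), 'orientation': array([-6.550e-01, -3.072e+00,  3.000e-03]), 'contact_force': array([ 0.224, -0.328, -0.154]), 'moment': array([-0.   , -0.027,  0.004]), 'grip_width': np.float64(0.085)}
scene {'camera_matrix': array([[558.17579813,   0.        , 322.74279159],
       [  0.        , 558.17579813, 245.7377734 ],
       [  0.        ,   0.        ,   1.        ]]), 'xyz': array([ 0.99265771, -0.67157403,  1.015931  ]), 'attitude': array([-2.39251286, -0.7485055 ,  0.27459062])}
top {'camera_matrix': array([[551.67539065,   0.        , 325.90706295],
       [  0.        , 551.67539065, 239.68347752],
       [  0.        ,   0.        ,   1.        ]]), 'xyz': array([ 0.34974135, -0.06980145,  1.21545481]), 'attitude': array([-2.11745606,  2.10279245, -0.21289671])}
```

View pics/scene0.png

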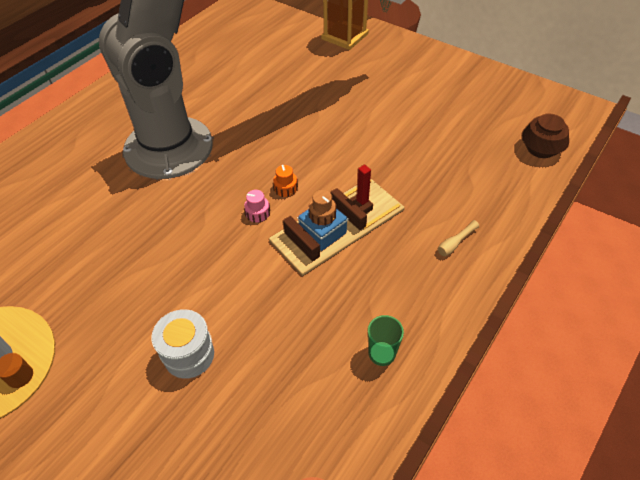

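View pics/top0.png

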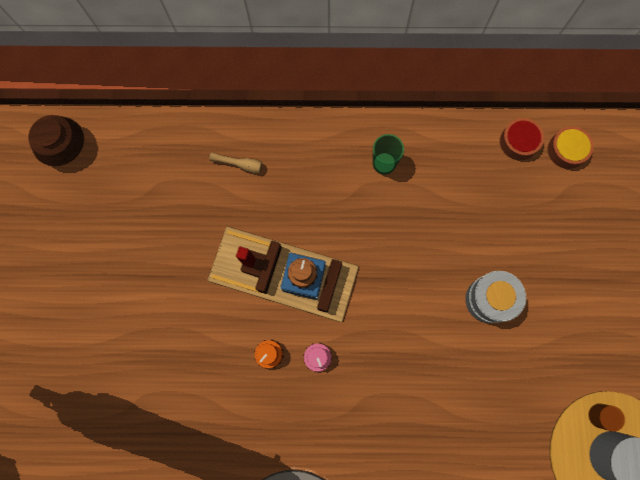

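Candidates for the cap, in the top image: brown (303,271) on the blue jar, orange (268,354) and pink (318,357). I choose the brown one on the blue jar. Next I'll crop and measure it.

```bash
cat > h.py <<'E'
from bench import r, imaging
import cv2,numpy as np
from scipy.spatial.transform import Rotation as R
from scipy.optimize import least_squares
C={n:imaging.camera_info(n) for n in("scene","top")}
def proj(n,p):
    c=C[n]; q=R.from_rotvec(c["attitude"]).inv().apply(np.atleast_2d(p)-c["xyz"])
    u=q@c["camera_matrix"].T; return u[:,:2]/u[:,2:]
def onz(n,px,z):
    c=C[n]; d=R.from_rotvec(c["attitude"]).apply(np.linalg.inv(c["camera_matrix"])@[px[0],px[1],1])
    return c["xyz"]+d*(z-c["xyz"][2])/d[2]
def tri(a,b):
    f=lambda p:np.r_[proj("scene",p)[0]-a,proj("top",p)[0]-b]
    s=least_squares(f,onz("top",b,.1)); return s.x,np.abs(s.fun).max()
def obs():
    o=r.get_obs(); M=R.from_rotvec(o["orientation"]).as_matrix()
    print("t",round(o["clock"],2),"tcp",o["tcp_pos"].round(4),"x",M[:,0].round(3),"y",M[:,1].round(3),"z",M[:,2].round(3),"F",o["contact_force"].round(1),"M",o["moment"].round(2),"w",round(o["grip_width"],4),"q",o["joints"].round(2)); return o,M
def rel(target):  # tool-frame shift cm
    o,M=obs(); return (M.T@(np.array(target)-o["tcp_pos"])*100).round(2)
E
python3 - <<'E'
from h import *
for n in("scene","top"):
    im=imaging.grab_frame(n)
    x,y,w,h=(255,150,160,130) if n=="scene" else (200,220,170,110)
    cv2.imwrite(f"pics/{n}c.png",cv2.resize(im[y:y+h,x:x+w],None,fx=4.5,fy=4.5,interpolation=cv2.INTER_CUBIC))
H=dict(jaw_peg=.118,cap_knob=.012+.061+.053,jar_mouth=.096,cap=.073,jar=.012,vise=0)
P={}
for q in H:
    P[q]={}
    for n in("scene","top"):
        l=imaging.tip_of(n,q)[:4]
        P[q][n]=[d["position"] for d in l]
        print(q,n,[(np.round(d["position"],1).tolist(),round(d["conf"],2),onz(n,d["position"],H[q]).round(4).tolist()) for d in l])
    try:print("  tri",tri(P[q]["scene"][0],P[q]["top"][0]))
    except Exception as e:print(e)
E
```

```text
jaw_peg scene [([360.3, 177.9], 0.83, [0.5445, 0.0904, 0.118])]
jaw_peg top [([245.9, 255.1], 0.84, [0.5468, 0.0987, 0.118])]
  tri (array([0.5450284 , 0.09694515, 0.11433742]), np.float64(1.7096924231859134))
cap_knob scene [([320.5, 200.7], 0.74, [0.5147, -0.0216, 0.126]), ([284.0, 171.3], 0.59, [0.3958, 0.0049, 0.126]), ([254.3, 196.6], 0.58, [0.3894, -0.0925, 0.126]), ([181.7, 348.6], 0.44, [0.5145, -0.4476, 0.126])]
cap_knob top [([317.2, 358.8], 0.94, [0.343, -0.0479, 0.126]), ([266.2, 355.7], 0.67, [0.3481, 0.0508, 0.126])]
  tri (array([ 0.38916422,  0.00485919, -0.00196773]), np.float64(34.98642953939958))
jar_mouth scene [([324.0, 204.6], 0.82, [0.5116, -0.0048, 0.096]), ([324.7, 227.7], 0.5, [0.5506, -0.0579, 0.096])]
jar_mouth top [([298.3, 274.2], 0.6, [0.5118, -0.0068, 0.096])]
  tri (array([ 0.51197913, -0.00642019,  0.09749126]), np.float64(0.3134130899352954))
cap scene [([319.2, 212.3], 0.9, [0.5039, -0.013, 0.073]), ([255.4, 217.2], 0.86, [0.395, -0.1047, 0.073])]
cap top [([270.1, 352.5], 0.92, [0.3544, 0.0489, 0.073]), ([320.7, 356.8], 0.87, [0.3466, -0.0539, 0.073]), ([299.2, 274.2], 0.66, [0.5151, -0.0074, 0.073])]
  tri (array([ 0.37689875,  0.09216021, -0.1224011 ]), np.float64(14.553982853469392))
jar scene [([324.6, 231.0], 0.61, [0.5157, -0.0101, 0.012])]
jar top [([306.8, 281.2], 0.73, [0.5085, -0.021, 0.012])]
  tri (array([ 0.51252836, -0.01680733,  0.01419111]), np.float64(2.8040860646994474))
vise scene [([320.8, 237.9], 0.62, [0.5146, -0.0241, 0.0]), ([456.6, 242.8], 0.45, [0.7802, 0.1401, 0.0])]
vise top [([304.8, 282.0], 0.73, [0.5083, -0.0161, 0.0])]
  tri (array([ 0.50941532, -0.01600551, -0.01187372]), np.float64(0.289360850737296))
```

View pics/scenec.png

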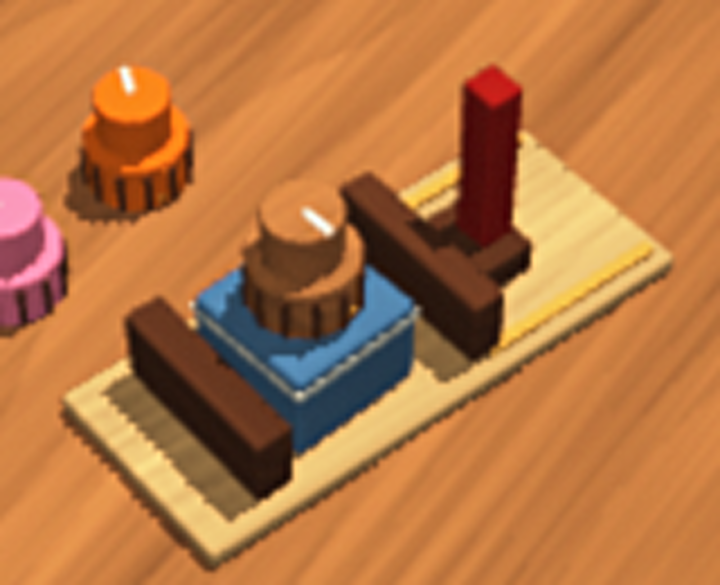

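View pics/topc.png

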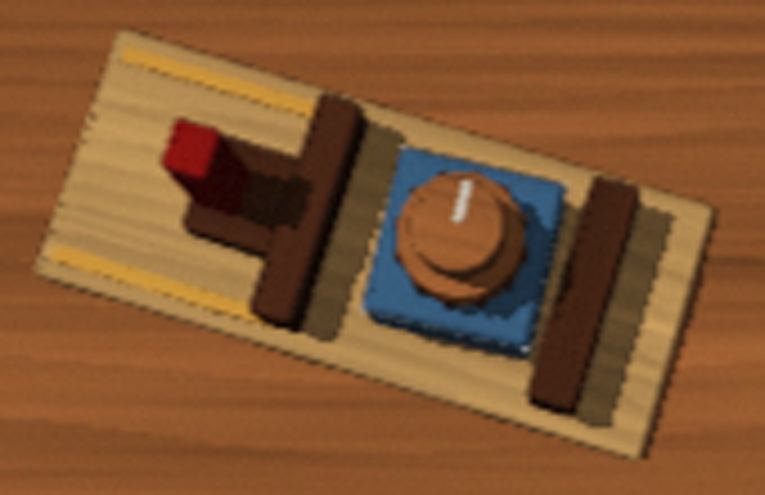

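Both crops show the brown cap with a white line on its knob, seated on the blue jar. The red peg stands behind the sliding jaw: its top is at (364.5,169) in scene and (243,253) in top. Now the vise frame from the board corners, jaw edges and peg.

```bash
python3 - <<'E'
from h import *
t=lambda a:np.array(a)/4.5+[200,220]
s=lambda a:np.array(a)/4.5+[255,150]
B=[onz("top",t(p),.012) for p in [(120,30),(713,205),(643,458),(37,270)]]
B=np.array(B);print(B.round(4)); 
for i in range(4):
    d=B[(i+1)%4]-B[i]; print(np.linalg.norm(d).round(4),np.degrees(np.arctan2(d[1],d[0])).round(2))
# scene board corners: left, bottom, right, 
for p in [(65,400),(215,565),(670,258),(530,135)]: print("sc",onz("scene",s(p),.012).round(4))
print("peg", onz("top",t((192,148)),.14), onz("scene",s((492,88)),.14), tri(s((492,88)),t((192,148))))
print("knobtop", onz("top",t((452,222)),.135), onz("scene",s((302,212)),.135), tri(s((302,212)),t((452,222))))
print("line", [onz("top",t(p),.135)[:2].round(4) for p in [(466,180),(458,220)]])
print("jar top corners z=.07",[onz("top",t(p),.07)[:2].round(4) for p in [(402,150),(567,184),(527,355),(365,315)]])
print("jaw tops .058", [onz("top",t(p),.058)[:2].round(4) for p in [(363,105),(298,328),(595,180),(530,405)]])
obs()
E
```

```text
[[ 0.6303  0.1605  0.012 ]
 [ 0.544  -0.1344  0.012 ]
 [ 0.4209 -0.1003  0.012 ]
 [ 0.5097  0.1957  0.012 ]]
0.3073 -106.3
0.1278 164.49
0.309 73.29
0.1256 -16.29
sc [ 0.4245 -0.1007  0.012 ]
sc [ 0.5481 -0.1396  0.012 ]
sc [0.6305 0.1565 0.012 ]
sc [0.5212 0.1917 0.012 ]
peg [0.54726327 0.10187058 0.14      ] [0.54896602 0.09836048 0.14      ] (array([0.54753012, 0.10207752, 0.13640805]), np.float64(0.28179721975732264))
knobtop [ 0.51585225 -0.01303925  0.135     ] [ 0.5164539  -0.01778893  0.135     ] (array([ 0.51544625, -0.01379924,  0.13132508]), np.float64(0.7119617407781789))
line [array([ 0.5346, -0.0189]), array([ 0.5168, -0.0157])]
jar top corners z=.07 [array([0.5598, 0.0144]), array([ 0.5442, -0.0631]), array([ 0.4641, -0.0453]), array([0.4821, 0.0299])]
jaw tops .058 [array([0.5837, 0.0343]), array([0.4772, 0.0621]), array([ 0.5482, -0.0763]), array([ 0.4421, -0.0466])]
t 0.8 tcp [0.2751 0.6164 0.2313] x [-0.913  0.408  0.   ] y [0.408 0.913 0.   ] z [ 0.  0. -1.] F [-0.3 -0.7 -0.6] M [0.01 0.02 0.01] w 0.0856 q [-1.26  0.48  0.02  1.56 -0.01  1.11 -0.08]
```

```bash
python3 - <<'E'
from h import *
print(rel([.5475,.100,.2]))
E
```

```text
t 0.8 tcp [0.2751 0.6164 0.2313] x [-0.913  0.408  0.   ] y [0.408 0.913 0.   ] z [ 0.  0. -1.] F [-0.3 -0.7 -0.6] M [0.01 0.02 0.01] w 0.0856 q [-1.26  0.48  0.02  1.56 -0.01  1.11 -0.08]
[-45.92 -36.05   3.13]
```

Call:
jog_arm([
  {"xyz": [-2,-1.5,0],"delta_rot": [0,0,-1],"fingers": 0},
  {"xyz": [-5,-4,0],"delta_rot": [0,0,-3],"fingers": 0},
  {"xyz": [-8,-6.3,0],"delta_rot": [0,0,-5],"fingers": 0},
  {"xyz": [-11,-8.6,0],"delta_rot": [0,0,-6.5],"fingers": 0},
  {"xyz": [-14,-11,0],"delta_rot": [0,0,-7.7],"fingers": 0},
], grip_force=60)

```text
clock: 1.22
tcp_pos: [0.3588, 0.4574, 0.2314]
orientation: [0.444, 3.11, 0.001]
contact_force: [0.5, 0.6, 0.3]
grip_width: 0.0854
```

```bash
python3 -c "
from h import *
print(rel([.5475,.100,.2]))"
```

```text
t 1.22 tcp [0.3588 0.4574 0.2314] x [-0.96  0.28 -0.  ] y [0.28 0.96 0.  ] z [ 0.  0. -1.] F [0.5 0.6 0.3] M [-0.01 -0.05  0.04] w 0.0854 q [-1.04  0.32  0.03  1.79 -0.01  1.03  0.28]
[-28.12 -29.03   3.14]
```

Call:
jog_arm([
  {"xyz": [-2.8,-2.9,0],"fingers": 0},
  {"xyz": [-5.6,-5.8,0],"fingers": 0},
  {"xyz": [-8.4,-8.7,0],"fingers": 0},
  {"xyz": [-11.2,-11.6,0],"fingers": 0},
  {"xyz": [-14,-14.5,0],"fingers": 0},
])

```text
$.rows[0]: bad value
```

Call:
jog_arm([
  {"xyz": [-2.8,-2.9,0],"fingers": 0},
  {"xyz": [-5.6,-5.8,0],"fingers": 0},
  {"xyz": [-8.4,-8.7,0],"fingers": 0},
  {"xyz": [-11.2,-11.6,0],"fingers": 0},
  {"xyz": [-13.5,-14,1],"fingers": 0},
])

```text
$.rows[0]: bad value
```

```bash
python3 -c "
from h import *
print(rel([.5475,.100,.099]))
for n in ('scene','top'):
  im=imaging.grab_frame(n)
  x,y,w,h=(255,110,170,130) if n=='scene' else (190,200,180,130)
  cv2.imwrite(f'pics/{n}1.png',cv2.resize(im[y:y+h,x:x+w],None,fx=4,fy=4))
for n in ('scene','top'):
  for d in imaging.tip_of(n,'jaw_peg')[:2]: print(n,d['conf'],d['position'],onz(n,d['position'],.118))
"
```

```text
t 1.22 tcp [0.3588 0.4574 0.2314] x [-0.96  0.28 -0.  ] y [0.28 0.96 0.  ] z [ 0.  0. -1.] F [0.5 0.6 0.3] M [-0.01 -0.05  0.04] w 0.0854 q [-1.04  0.32  0.03  1.79 -0.01  1.03  0.28]
[-28.12 -29.04  13.24]
scene 0.56 [364.4, 176.0] [0.54887481 0.1005858  0.118     ]
top 0.57 [243.3, 255.4] [0.54615173 0.10390261 0.118     ]
```

Call:
jog_arm([
  {"xyz": [-2.8,-2.9,0],"delta_rot": [0,0,0],"fingers": 0},
  {"xyz": [-5.6,-5.8,0],"delta_rot": [0,0,0],"fingers": 0},
  {"xyz": [-8.4,-8.7,0],"delta_rot": [0,0,0],"fingers": 0},
  {"xyz": [-11.2,-11.6,0],"delta_rot": [0,0,0],"fingers": 0},
  {"xyz": [-14,-14.5,0],"delta_rot": [0,0,0],"fingers": 0},
])

```text
clock: 1.83
tcp_pos: [0.452, 0.2797, 0.2319]
orientation: [0.446, 3.109, 0.003]
contact_force: [0.0, 0.1, -0.0]
grip_width: 0.0855
```

Call:
jog_arm([
  {"xyz": [-2.8,-2.9,0],"delta_rot": [0,0,0],"fingers": 0},
  {"xyz": [-5.6,-5.8,0],"delta_rot": [0,0,0],"fingers": 0},
  {"xyz": [-8.4,-8.7,0],"delta_rot": [0,0,0],"fingers": 0},
  {"xyz": [-11.2,-11.6,0],"delta_rot": [0,0,0],"fingers": 0},
  {"xyz": [-13.5,-13.7,1],"delta_rot": [0,0,0],"fingers": 0},
])

```text
clock: 2.25
tcp_pos: [0.5455, 0.1091, 0.2235]
orientation: [0.446, 3.106, 0.005]
contact_force: [0.5, 0.2, -0.3]
grip_width: 0.0853
```

```bash
python3 -c "
from h import *
print(rel([.5475,.101,.099]))
for n in ('scene','top'):
  im=imaging.grab_frame(n)
  x,y,w,h=(255,110,170,130) if n=='scene' else (190,200,180,130)
  cv2.imwrite(f'pics/{n}1.png',cv2.resize(im[y:y+h,x:x+w],None,fx=4,fy=4))
"
```

```text
t 2.25 tcp [0.5455 0.1091 0.2235] x [-0.96   0.281 -0.004] y [0.281 0.96  0.004] z [ 0.005  0.003 -1.   ] F [ 0.5  0.2 -0.3] M [ 0.06 -0.06  0.  ] w 0.0853 q [-0.49  0.29  0.23  1.87 -0.08  0.99  1.05]
[-0.37 -0.77 12.44]
```

View pics/scene1.png

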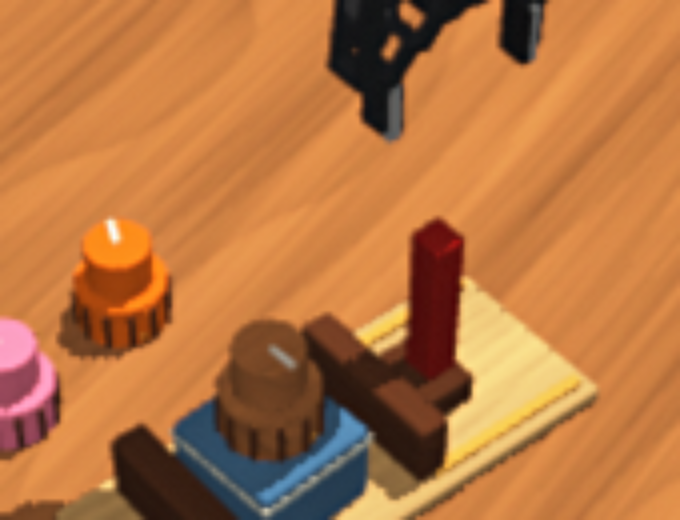

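The fingers stand above the peg (crop (437,235)) and straddle it along vise y. Next I descend in two calls, correcting x and y on the way.

Call:
jog_arm([
  {"xyz": [-0.4,-0.8,1.5],"delta_rot": [0,0,0],"fingers": 0},
  {"xyz": [-0.4,-0.8,4],"delta_rot": [0,0,0],"fingers": 0},
  {"xyz": [-0.4,-0.8,6.5],"delta_rot": [0,0,0],"fingers": 0},
  {"xyz": [-0.4,-0.8,9],"delta_rot": [0,0,0],"fingers": 0},
  {"xyz": [-0.4,-0.8,11],"delta_rot": [0,0,0],"fingers": 0},
])

```text
clock: 2.77
tcp_pos: [0.546, 0.0996, 0.109]
orientation: [-0.452, -3.109, 0.0]
contact_force: [0.6, -0.7, -1.0]
grip_width: 0.0858
```

```bash
python3 -c "
from h import *
print(rel([.5475,.101,.099]))
for n in ('scene','top'):
  im=imaging.grab_frame(n)
  x,y,w,h=(255,110,170,130) if n=='scene' else (190,200,180,130)
  cv2.imwrite(f'pics/{n}2.png',cv2.resize(im[y:y+h,x:x+w],None,fx=4,fy=4))
"
```

```text
t 2.77 tcp [0.546  0.0996 0.109 ] x [-0.959  0.285  0.   ] y [ 0.285  0.959 -0.   ] z [-0. -0. -1.] F [ 0.6 -0.7 -1. ] M [-0.01  0.01  0.  ] w 0.0858 q [-0.45  0.44  0.2   1.96 -0.12  0.75  1.1 ]
[-0.1   0.18  1.  ]
```

View pics/scene2.png

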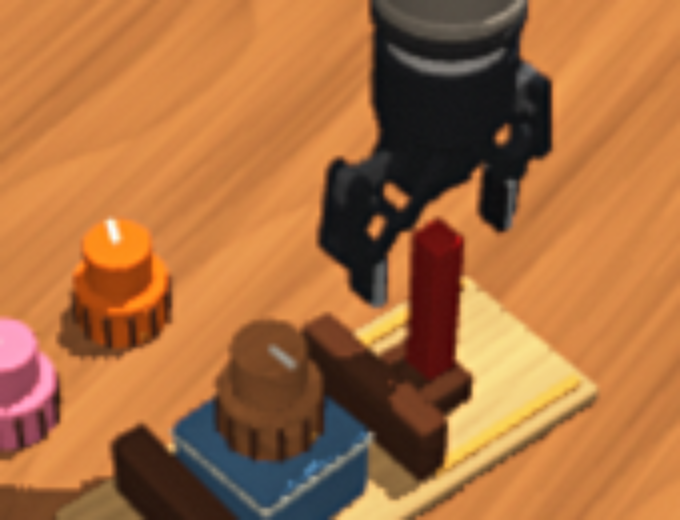

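View pics/top2.png

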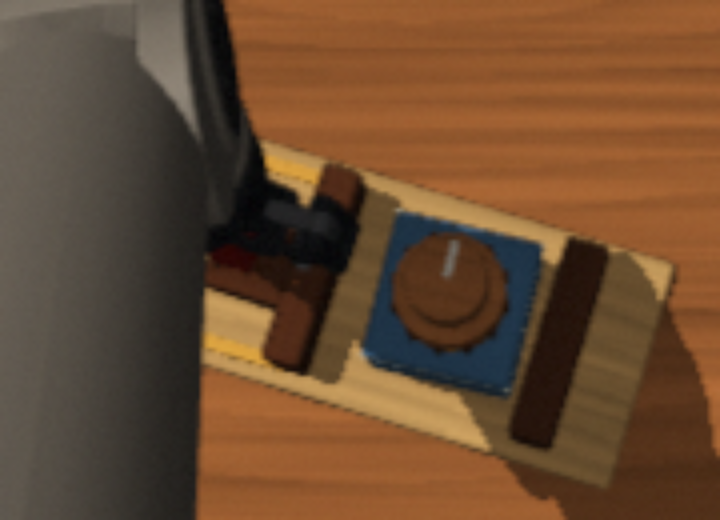

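Call:
jog_arm([
  {"xyz": [-0.1,0.2,0.5],"delta_rot": [0,0,0],"fingers": 0},
  {"xyz": [-0.1,0.2,1],"delta_rot": [0,0,0],"fingers": 0.3},
  {"xyz": [-0.1,0.2,1],"delta_rot": [0,0,0],"fingers": 1},
  {"xyz": [-0.1,0.2,1],"delta_rot": [0,0,0],"fingers": 1},
  {"xyz": [-0.1,0.2,1],"delta_rot": [0,0,0],"fingers": 1},
], grip_force=50)

```text
clock: 3.28
tcp_pos: [0.5462, 0.1008, 0.0985]
orientation: [-0.451, -3.105, 0.003]
contact_force: [-0.3, 0.3, 0.1]
grip_width: 0.0391
```

Call:
jog_arm([
  {"xyz": [0,0,0],"delta_rot": [0,0,0],"fingers": 1},
  {"xyz": [0,0,0],"delta_rot": [0,0,0],"fingers": 1},
  {"xyz": [0,0,0],"delta_rot": [0,0,0],"fingers": 1},
  {"xyz": [0,0,0],"delta_rot": [0,0,0],"fingers": 1},
  {"xyz": [0,0,0],"delta_rot": [0,0,0],"fingers": 1},
])

```text
clock: 3.7
tcp_pos: [0.5467, 0.1014, 0.0994]
orientation: [-0.451, -3.106, 0.001]
contact_force: [-1.4, 1.6, 6.6]
grip_width: 0.0213
```

```bash
python3 -c "
from h import *
obs()"
```

```text
t 3.7 tcp [0.5467 0.1014 0.0994] x [-0.959  0.284  0.002] y [ 0.284  0.959 -0.001] z [-0.003 -0.    -1.   ] F [-1.4  1.6  6.6] M [ 0.42  0.33 -0.05] w 0.0213 q [-0.45  0.45  0.2   1.96 -0.13  0.74  1.11]
```

Call:
jog_arm([
  {"xyz": [0,-0.3,0],"delta_rot": [0,0,0],"fingers": 1},
  {"xyz": [0,-0.6,0],"delta_rot": [0,0,0],"fingers": 1},
  {"xyz": [0,-0.9,0],"delta_rot": [0,0,0],"fingers": 1},
  {"xyz": [0,-1.2,0],"delta_rot": [0,0,0],"fingers": 1},
  {"xyz": [0,-1.5,0],"delta_rot": [0,0,0],"fingers": 1},
])

```text
clock: 4.12
tcp_pos: [0.5429, 0.0888, 0.0994]
orientation: [-0.449, -3.108, -0.002]
contact_force: [2.7, 5.3, -3.4]
grip_width: 0.0215
```

Call:
jog_arm([
  {"xyz": [0,-0.3,0],"delta_rot": [0,0,0],"fingers": 1},
  {"xyz": [0,-0.6,0],"delta_rot": [0,0,0],"fingers": 1},
  {"xyz": [0,-0.8,0],"delta_rot": [0,0,0],"fingers": 1},
  {"xyz": [0,-1.0,0],"delta_rot": [0,0,0],"fingers": 1},
  {"xyz": [0,-1.2,0],"delta_rot": [0,0,0],"fingers": 1},
])

```text
clock: 4.53
tcp_pos: [0.54, 0.0789, 0.0995]
orientation: [-0.448, -3.109, -0.005]
contact_force: [3.1, 8.3, -2.9]
grip_width: 0.0217
```

```bash
python3 -c "
from h import *
obs()
im=imaging.grab_frame('scene');cv2.imwrite('pics/scene3.png',cv2.resize(im[110:260,255:425],None,fx=4,fy=4))
im=imaging.grab_frame('top');cv2.imwrite('pics/top3.png',cv2.resize(im[200:330,190:370],None,fx=4,fy=4))"
```

```text
t 4.53 tcp [0.54   0.0789 0.0995] x [-0.959  0.282  0.001] y [0.282 0.959 0.003] z [-0.     0.004 -1.   ] F [ 3.1  8.3 -2.9] M [ 1.08 -0.3  -0.25] w 0.0217 q [-0.42  0.44  0.2   1.99 -0.13  0.72  1.15]
```

View pics/top3.png

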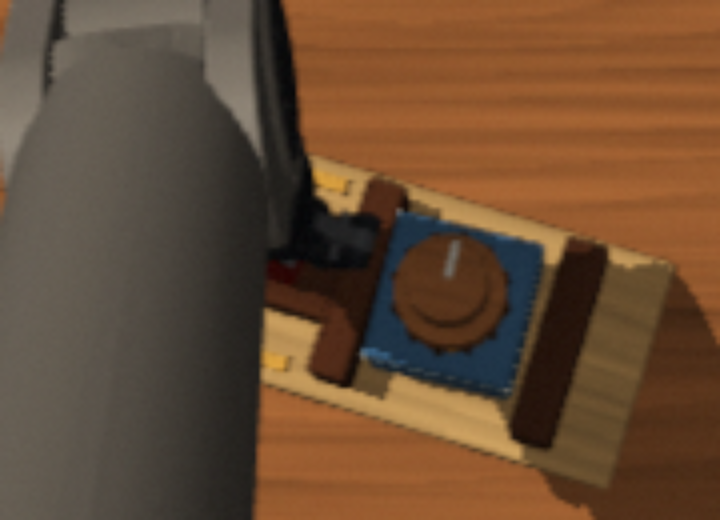

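The jaw has just reached the jar's corner at crop (375,330), with about 12 mm still to go. I'll push on slowly.

Call:
jog_arm([
  {"xyz": [0,-0.2,0],"delta_rot": [0,0,0],"fingers": 1},
  {"xyz": [0,-0.4,0],"delta_rot": [0,0,0],"fingers": 1},
  {"xyz": [0,-0.6,0],"delta_rot": [0,0,0],"fingers": 1},
  {"xyz": [0,-0.8,0],"delta_rot": [0,0,0],"fingers": 1},
  {"xyz": [0,-0.9,0],"delta_rot": [0,0,0],"fingers": 1},
])

```text
clock: 5.05
tcp_pos: [0.538, 0.0721, 0.0995]
orientation: [0.447, 3.109, 0.009]
contact_force: [2.3, 8.0, -4.1]
grip_width: 0.0215
```

Call:
jog_arm([
  {"xyz": [0,-0.1,0],"delta_rot": [0,0,0],"fingers": 1},
  {"xyz": [0,-0.2,0],"delta_rot": [0,0,0],"fingers": 1},
  {"xyz": [0,-0.3,0],"delta_rot": [0,0,0],"fingers": 1},
  {"xyz": [0,-0.4,0],"delta_rot": [0,0,0],"fingers": 1},
  {"xyz": [0,-0.5,0],"delta_rot": [0,0,0],"fingers": 1},
])

```text
clock: 5.47
tcp_pos: [0.5374, 0.0699, 0.0995]
orientation: [0.445, 3.108, 0.013]
contact_force: [4.1, 11.2, -3.8]
grip_width: 0.0215
```

```bash
python3 -c "
from h import *
o,M=obs(); print(M.T@o['contact_force'], 0.0091-(np.array([o['tcp_pos'][0]-.5467,o['tcp_pos'][1]-.1014])@[.284,.959]))"
```

```text
t 5.47 tcp [0.5374 0.0699 0.0995] x [-0.96  0.28 -0.  ] y [0.28  0.96  0.009] z [ 0.003  0.008 -1.   ] F [ 4.1 11.2 -3.8] M [ 1.09 -0.3  -0.46] w 0.0215 q [-0.4   0.43  0.2   2.   -0.14  0.72  1.17]
[-0.83814728 11.88844515  3.90971529] 0.04195766712524884
```

Call:
jog_arm([
  {"xyz": [0,-0.4,0],"delta_rot": [0,0,0],"fingers": 1},
  {"xyz": [0,-0.5,0],"delta_rot": [0,0,0],"fingers": 1},
  {"xyz": [0,-0.6,0],"delta_rot": [0,0,0],"fingers": 1},
  {"xyz": [0,-0.7,0],"delta_rot": [0,0,0],"fingers": 1},
  {"xyz": [0,-0.8,0],"delta_rot": [0,0,0],"fingers": 1},
])

```text
clock: 5.88
tcp_pos: [0.5375, 0.0699, 0.0996]
orientation: [0.436, 3.106, 0.026]
contact_force: [9.7, 24.0, -13.0]
grip_width: 0.021
```

```bash
cat >s.py <<'E'
from h import *
o,M=obs(); print(M.T@o['contact_force'], 0.0091-(np.array([o['tcp_pos'][0]-.5467,o['tcp_pos'][1]-.1014])@[.284,.959]))
E
python3 s.py
```

```text
t 5.88 tcp [0.5375 0.0699 0.0996] x [-0.961  0.276 -0.003] y [0.276 0.961 0.017] z [ 0.008  0.016 -1.   ] F [  9.7  24.  -13. ] M [ 3.09 -1.11 -0.77] w 0.021 q [-0.39  0.43  0.19  2.01 -0.14  0.71  1.18]
[-2.63539528 25.54161177 13.42903354] 0.04190434433752381
```

```bash
python3 -c "
from h import *
im=imaging.grab_frame('scene');cv2.imwrite('pics/scene4.png',cv2.resize(im[130:280,255:425],None,fx=4,fy=4))
im=imaging.grab_frame('top');cv2.imwrite('pics/top4.png',cv2.resize(im[220:330,220:370],None,fx=5,fy=5))"
```

```text
(no output)
```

View pics/top4.png

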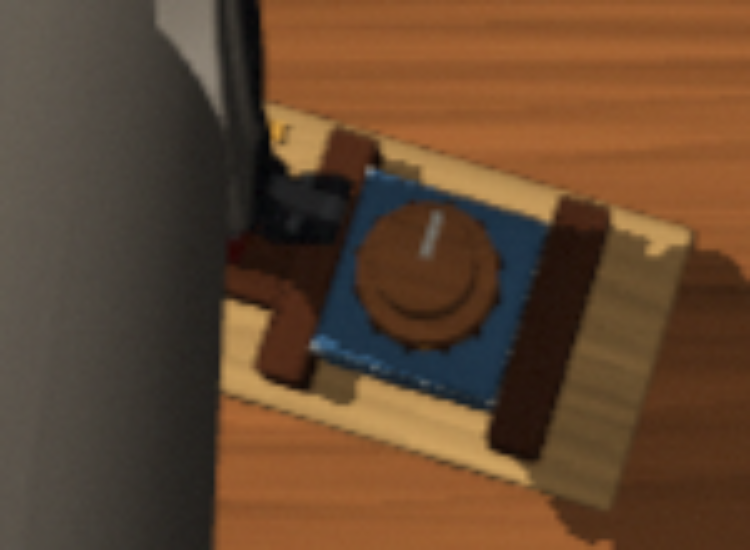

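View pics/scene4.png

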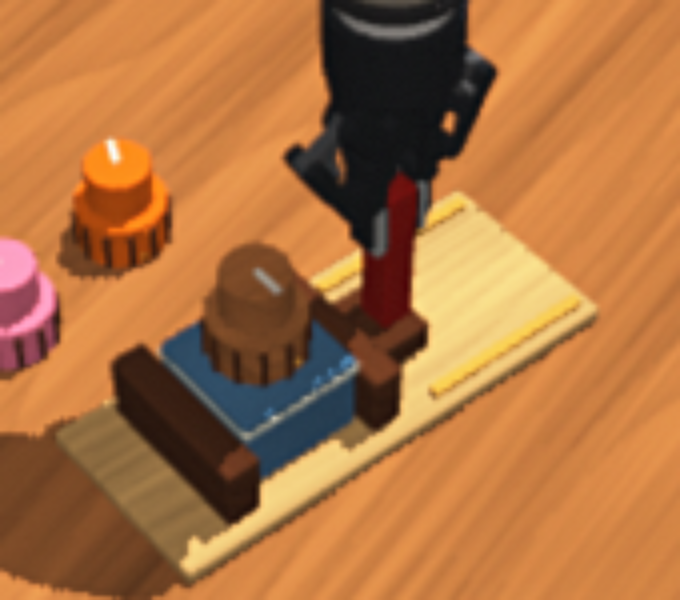

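The jar sits square and flush between both jaws, and the cap line at crop (432,233) is still aligned with the jar. The push peaked at about 25 N with no further movement, so the jar is clamped. Now I relax, open and rise.

Call:
jog_arm([
  {"xyz": [0,-0.2,0],"delta_rot": [0,0,0],"fingers": 1},
  {"xyz": [0,-0.1,0],"delta_rot": [0,0,0],"fingers": 0.4},
  {"xyz": [0,0,0],"delta_rot": [0,0,0],"fingers": 0},
  {"xyz": [0,0,0],"delta_rot": [0,0,0],"fingers": 0},
  {"xyz": [0,0,0],"delta_rot": [0,0,0],"fingers": 0},
])

```text
clock: 6.4
tcp_pos: [0.5374, 0.0691, 0.0997]
orientation: [0.438, 3.105, 0.025]
contact_force: [-0.4, 0.1, -0.4]
grip_width: 0.0691
```

```bash
python3 s.py
```

```text
t 6.4 tcp [0.5374 0.0691 0.0997] x [-0.961  0.277 -0.003] y [0.276 0.961 0.017] z [ 0.007  0.015 -1.   ] F [-0.4  0.1 -0.4] M [-0.01  0.02  0.  ] w 0.0691 q [-0.39  0.43  0.19  2.01 -0.14  0.71  1.18]
[ 0.45040486 -0.04069941  0.40214083] 0.04269451568056942
```

Call:
jog_arm([
  {"xyz": [0,0,-1],"delta_rot": [0,0,0],"fingers": 0},
  {"xyz": [0,0,-4],"delta_rot": [0,0,0],"fingers": 0},
  {"xyz": [0,0,-7],"delta_rot": [0.5,0,0],"fingers": 0},
  {"xyz": [0,0,-9],"delta_rot": [1,0,0],"fingers": 0},
  {"xyz": [0,0,-10],"delta_rot": [1,0,0],"fingers": 0},
])

```text
clock: 6.82
tcp_pos: [0.5382, 0.0676, 0.2033]
orientation: [0.438, 3.103, 0.001]
contact_force: [0.1, -0.4, -0.8]
grip_width: 0.0856
```

```bash
python3 s.py; python3 - <<'E'
from h import *
for n,H in(("cap_knob",.126),("jaw_peg",.118),("jar",.012),("jar_mouth",.096)):
  for c in("scene","top"):
    for d in imaging.tip_of(c,n)[:3]: print(n,c,round(d["conf"],2),np.round(d["position"],1),onz(c,d["position"],H).round(4))
for n in("scene","top"):
  im=imaging.grab_frame(n)
  x,y=(270,150) if n=="scene" else (230,220)
  cv2.imwrite(f"pics/{n}5.png",cv2.resize(im[y:y+110,x:x+140],None,fx=5.5,fy=5.5,interpolation=cv2.INTER_CUBIC))
E
```

```text
t 6.82 tcp [0.5382 0.0676 0.2033] x [-0.961  0.277 -0.007] y [0.277 0.961 0.001] z [ 0.008 -0.001 -1.   ] F [ 0.1 -0.4 -0.8] M [ 0.01 -0.03  0.  ] w 0.0856 q [-0.43  0.29  0.23  1.92 -0.08  0.93  1.13]
[-0.15661337 -0.37400006  0.75176674] 0.04392970148262279
cap_knob scene 0.89 [284.6 171.6] [0.3975 0.0049 0.126 ]
cap_knob scene 0.79 [258.9 196.4] [ 0.3973 -0.0864  0.126 ]
cap_knob scene 0.58 [316.6 202.6] [ 0.511  -0.0307  0.126 ]
cap_knob top 0.96 [268.1 353.1] [0.353  0.0473 0.126 ]
cap_knob top 0.96 [318.8 359. ] [ 0.3426 -0.051   0.126 ]
cap_knob top 0.57 [303.1 271.1] [ 0.5137 -0.0179  0.126 ]
jaw_peg scene 0.79 [353.8 183.2] [0.5414 0.0686 0.118 ]
jaw_peg top 0.97 [260.  258.6] [0.5398 0.0699 0.118 ]
jar scene 0.61 [318.9 233.7] [ 0.5095 -0.0241  0.012 ]
jar top 0.88 [308.4 280.6] [ 0.5099 -0.0245  0.012 ]
jar top 0.57 [303.4 275.2] [ 0.5218 -0.0133  0.012 ]
jar_mouth scene 0.98 [320.5 208.8] [ 0.5124 -0.0192  0.096 ]
jar_mouth scene 0.26 [350.2 184.6] [0.526  0.0784 0.096 ]
jar_mouth top 0.89 [303.9 273.6] [ 0.5131 -0.0182  0.096 ]
```

View pics/top5.png

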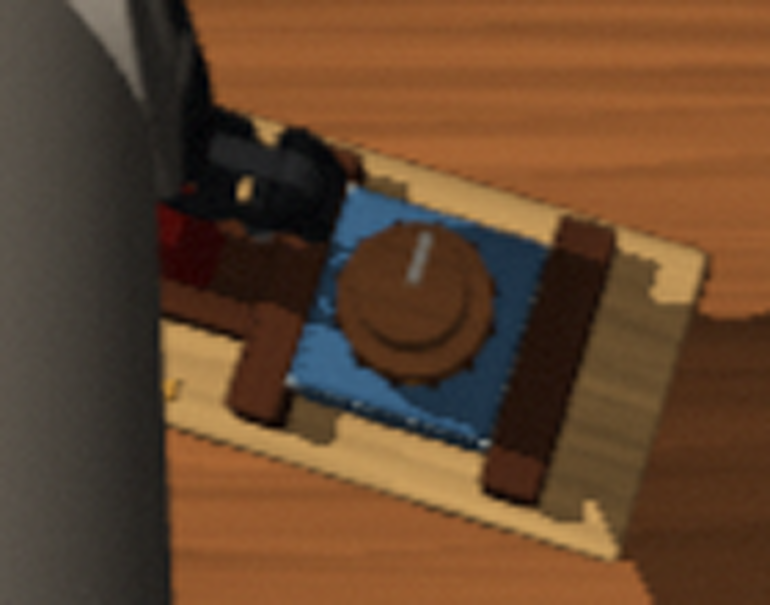

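View pics/scene5.png

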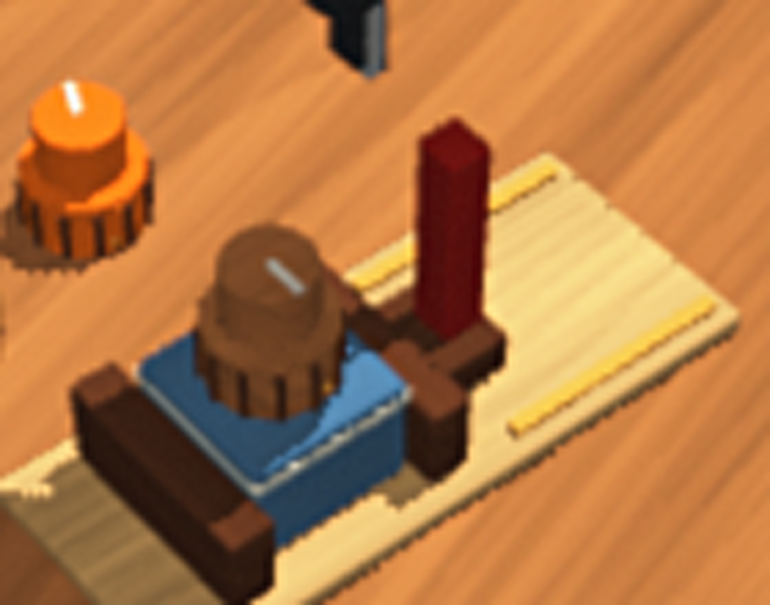

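```bash
python3 - <<'E'
from h import *
print(onz("top",(305.1,271.3),.135),onz("scene",(319.3,197.6),.135),onz("top",(305.8,274.9),.100))
c=np.array([.5115,-.021])
# reproject model knob-top & skirt-top circles
a=np.linspace(0,2*np.pi,40)
for n,(x,y) in (("scene",(270,150)),("top",(230,220))):
    im=cv2.imread(f"pics/{n}5.png")
    for rad,z in((.021,.135),(.0315,.105),(.0315,.073)):
        P=np.c_[c[0]+rad*np.cos(a),c[1]+rad*np.sin(a),0*a+z]
        p=((proj(n,P)+.5-[x,y])*5.5).astype(int)
        cv2.polylines(im,[p],True,(0,255,0),1)
    cv2.imwrite(f"pics/{n}5o.png",im)
print(rel([c[0],c[1],.2]))
E
```

```text
[ 0.51198474 -0.02231482  0.135     ] [ 0.51230643 -0.0223186   0.135     ] [ 0.50983985 -0.02231656  0.1       ]
t 7.32 tcp [0.5361 0.0674 0.1987] x [-0.961  0.277 -0.002] y [ 0.277  0.961 -0.002] z [ 0.001 -0.002 -1.   ] F [-0.4  0.1  0.5] M [-0.05  0.02 -0.02] w 0.0853 q [-0.43  0.29  0.23  1.93 -0.08  0.93  1.13]
[-0.08 -9.18 -0.11]
```

View pics/top5o.png

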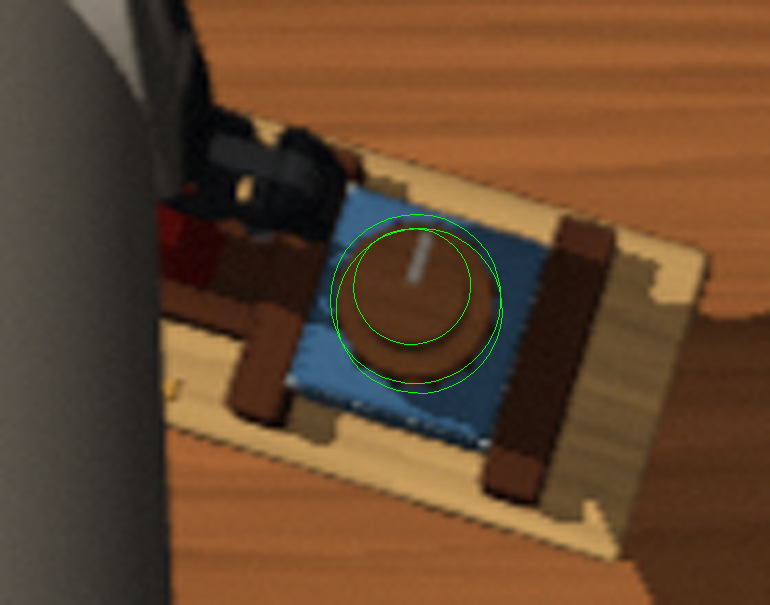

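View pics/scene5o.png

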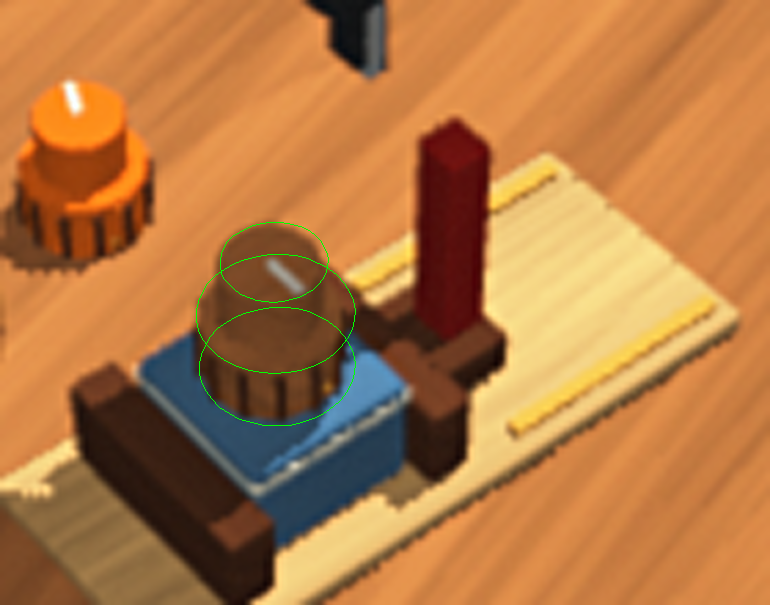

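Call:
jog_arm([
  {"xyz": [0,-2,0],"delta_rot": [0,0,7],"fingers": 0},
  {"xyz": [0,-4,0],"delta_rot": [0,0,14],"fingers": 0},
  {"xyz": [-0.1,-6,0],"delta_rot": [0,0,21],"fingers": 0},
  {"xyz": [-0.1,-8,0],"delta_rot": [0,0,28],"fingers": 0},
  {"xyz": [-0.1,-9.3,0],"delta_rot": [0,0,35],"fingers": 0},
])

```text
clock: 7.73
tcp_pos: [0.5105, -0.0244, 0.1985]
orientation: [1.365, 2.828, -0.004]
contact_force: [-0.3, 0.6, -0.5]
grip_width: 0.0854
```

Call:
jog_arm([
  {"xyz": [0,0,0],"delta_rot": [0,0,7],"fingers": 0},
  {"xyz": [0,0,0],"delta_rot": [0,0,14],"fingers": 0},
  {"xyz": [0,0,0],"delta_rot": [0,0,21],"fingers": 0},
  {"xyz": [0,0,0],"delta_rot": [0,0,28],"fingers": 0},
  {"xyz": [0,0,0],"delta_rot": [0,0,35],"fingers": 0},
])

```text
clock: 8.15
tcp_pos: [0.5103, -0.0245, 0.1981]
orientation: [2.159, 2.28, -0.004]
contact_force: [0.2, -0.1, -0.0]
grip_width: 0.0854
```

Call:
jog_arm([
  {"xyz": [0,0,0],"delta_rot": [0,0,7],"fingers": 0},
  {"xyz": [0,0,0],"delta_rot": [0,0,14],"fingers": 0},
  {"xyz": [0,0,0],"delta_rot": [0,0,21],"fingers": 0},
  {"xyz": [0,0,0],"delta_rot": [0,0,28],"fingers": 0},
  {"xyz": [0,0,0],"delta_rot": [0,0,35],"fingers": 0},
])

```text
clock: 8.57
tcp_pos: [0.5101, -0.0245, 0.1978]
orientation: [2.748, 1.517, -0.004]
contact_force: [-0.3, -0.3, 0.1]
grip_width: 0.0854
```

```bash
python3 -c "
from h import *
print(rel([.5115,-.0222,.105]))"
```

```text
t 8.57 tcp [ 0.5101 -0.0245  0.1978] x [ 0.533  0.846 -0.003] y [ 0.846 -0.533  0.001] z [-0.001 -0.003 -1.   ] F [-0.3 -0.3  0.1] M [-0.01  0.01 -0.05] w 0.0854 q [-0.59  0.28  0.62  2.01 -0.2   0.91 -0.43]
[ 0.3  -0.02  9.28]
```

Call:
jog_arm([
  {"xyz": [0.3,0,1.5],"delta_rot": [0,0,0],"fingers": 0},
  {"xyz": [0.3,0,3.5],"delta_rot": [0,0,0],"fingers": 0},
  {"xyz": [0.3,0,5.5],"delta_rot": [0,0,0],"fingers": 0},
  {"xyz": [0.3,0,7.5],"delta_rot": [0,0,0],"fingers": 0},
  {"xyz": [0.3,0,9],"delta_rot": [0,0,0],"fingers": 0},
])

```text
clock: 8.98
tcp_pos: [0.5108, -0.0222, 0.1059]
orientation: [2.749, 1.517, -0.007]
contact_force: [-0.4, -0.2, -0.6]
grip_width: 0.0855
```

```bash
python3 -c "
from h import *
print(rel([.5115,-.0222,.105]))
im=imaging.grab_frame('scene');cv2.imwrite('pics/scene6.png',cv2.resize(im[130:260,250:420],None,fx=4.5,fy=4.5))"
```

```text
t 8.98 tcp [ 0.5108 -0.0222  0.1059] x [ 0.533  0.846 -0.005] y [ 0.846 -0.533 -0.   ] z [-0.003 -0.004 -1.   ] F [-0.4 -0.2 -0.6] M [ 0.02 -0.01  0.01] w 0.0855 q [-0.52  0.42  0.54  2.08 -0.32  0.72 -0.33]
[0.03 0.06 0.09]
```

View pics/scene6.png

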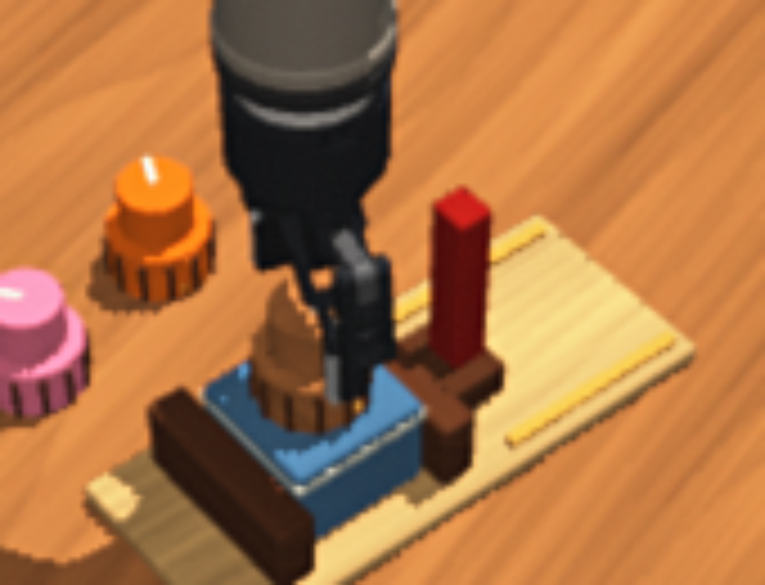

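Call:
jog_arm([
  {"xyz": [0,0.1,0.1],"delta_rot": [0,0,0],"fingers": 0.3},
  {"xyz": [0,0.1,0.1],"delta_rot": [0,0,0],"fingers": 1},
  {"xyz": [0,0.1,0.1],"delta_rot": [0,0,0],"fingers": 1},
  {"xyz": [0,0.1,0.1],"delta_rot": [0,0,0],"fingers": 1},
  {"xyz": [0,0.1,0.1],"delta_rot": [0,0,0],"fingers": 1},
], grip_force=70)

```text
clock: 9.45
tcp_pos: [0.5103, -0.0225, 0.1037]
orientation: [2.75, 1.519, -0.011]
contact_force: [-2.5, 0.7, 3.4]
grip_width: 0.0399
```

```bash
python3 -c "
from h import *
print(rel([.5115,-.0222,.105]))"
```

```text
t 9.45 tcp [ 0.5103 -0.0225  0.1037] x [ 0.533  0.846 -0.006] y [ 0.846 -0.533 -0.003] z [-0.006 -0.004 -1.   ] F [-2.5  0.7  3.4] M [ 0.13  0.44 -0.  ] w 0.0399 q [-0.51  0.43  0.54  2.08 -0.32  0.72 -0.33]
[ 0.09  0.08 -0.13]
```

Gripped at 40 mm, where 42 was expected. Now turning anticlockwise, which is negative about tool z.

Call:
jog_arm([
  {"xyz": [0,0,0],"delta_rot": [0,0,-4],"fingers": 1},
  {"xyz": [0,0,0],"delta_rot": [0,0,-8],"fingers": 1},
  {"xyz": [0,0,0],"delta_rot": [0,0,-12],"fingers": 1},
  {"xyz": [0,0,0],"delta_rot": [0,0,-16],"fingers": 1},
  {"xyz": [0,0,0],"delta_rot": [0,0,-20],"fingers": 1},
])

```text
clock: 9.87
tcp_pos: [0.5107, -0.0223, 0.1045]
orientation: [-2.441, -1.977, 0.009]
contact_force: [-2.0, 0.5, 4.1]
grip_width: 0.0404
```

```bash
cat > t.py <<'E'
from h import *
o,M=obs(); print("yaw y",np.degrees(np.arctan2(M[1,1],M[0,1])), "turn", np.degrees(np.arctan2(M[1,1],M[0,1]))+32.2)
for n in("scene","top"):
  im=imaging.grab_frame(n)
  x,y=(270,150) if n=="scene" else (230,220)
  cv2.imwrite(f"pics/{n}7.png",cv2.resize(im[y:y+110,x:x+140],None,fx=5,fy=5,interpolation=cv2.INTER_CUBIC))
a,b=cv2.imread("pics/scene7.png"),cv2.imread("pics/top7.png")
import sys
cv2.imwrite(f"pics/{sys.argv[1]}.png",cv2.resize(np.hstack([a,b]),(800,int(800*a.shape[0]/a.shape[1]/2))))
E
python3 t.py t1
```

```text
t 9.87 tcp [ 0.5107 -0.0223  0.1045] x [ 0.208  0.978 -0.004] y [ 0.978 -0.208 -0.004] z [-0.005 -0.003 -1.   ] F [-2.   0.5  4.1] M [ 0.02  0.23 -0.01] w 0.0404 q [-0.44  0.41  0.45  2.08 -0.26  0.72 -0.03]
yaw y -11.980564846878341 turn 20.219435153121662
```

View pics/t1.png

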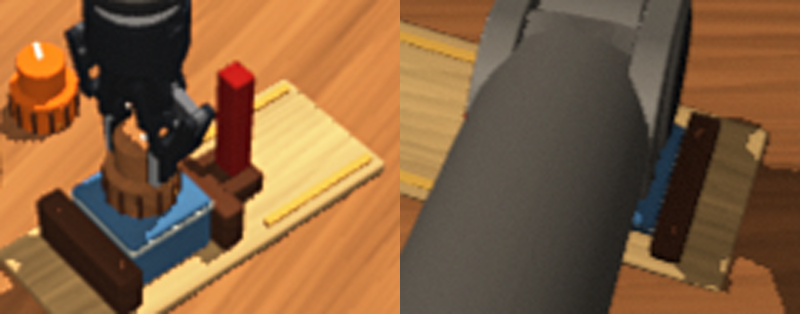

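Call:
jog_arm([
  {"xyz": [0,0,0],"delta_rot": [0,0,-5],"fingers": 1},
  {"xyz": [0,0,0],"delta_rot": [0,0,-10],"fingers": 1},
  {"xyz": [0,0,0],"delta_rot": [0,0,-15],"fingers": 1},
  {"xyz": [0,0,0],"delta_rot": [0,0,-20],"fingers": 1},
  {"xyz": [0,0,0],"delta_rot": [0,0,-25],"fingers": 1},
])

```text
clock: 10.38
tcp_pos: [0.5118, -0.0227, 0.1053]
orientation: [1.956, 2.458, -0.006]
contact_force: [-0.2, -0.2, 2.2]
grip_width: 0.0401
```

```bash
python3 t.py t2
```

```text
t 10.38 tcp [ 0.5118 -0.0227  0.1053] x [-0.224  0.975 -0.003] y [ 0.975  0.224 -0.003] z [-0.002 -0.003 -1.   ] F [-0.2 -0.2  2.2] M [-0.15 -0.01  0.  ] w 0.0401 q [-0.35  0.39  0.34  2.07 -0.19  0.71  0.33]
yaw y 12.952702462531484 turn 45.15270246253149
```

Call:
jog_arm([
  {"xyz": [0,0,0],"delta_rot": [0,0,-5],"fingers": 1},
  {"xyz": [0,0,0],"delta_rot": [0,0,-10],"fingers": 1},
  {"xyz": [0,0,0],"delta_rot": [0,0,-15],"fingers": 1},
  {"xyz": [0,0,0],"delta_rot": [0,0,-20],"fingers": 1},
  {"xyz": [0,0,0],"delta_rot": [0,0,-25],"fingers": 1},
])

```text
clock: 10.9
tcp_pos: [0.5121, -0.0228, 0.1055]
orientation: [1.383, 2.821, -0.006]
contact_force: [-0.3, -0.1, 1.1]
grip_width: 0.0402
```

```bash
python3 t.py t3
```

```text
t 10.9 tcp [ 0.5121 -0.0228  0.1055] x [-0.612  0.791 -0.002] y [ 0.791  0.612 -0.003] z [-0.001 -0.003 -1.   ] F [-0.3 -0.1  1.1] M [-0.13 -0.   -0.01] w 0.0402 q [-0.27  0.39  0.23  2.06 -0.13  0.71  0.7 ]
yaw y 37.74797041111053 turn 69.94797041111053
```

View pics/t3.png

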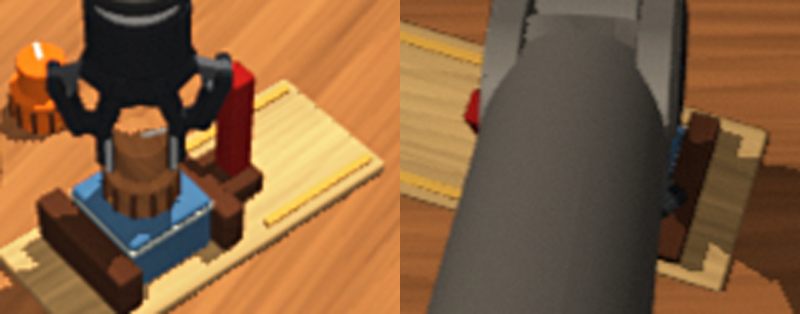

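```bash
python3 -c "
import cv2
im=cv2.imread('pics/scene7.png');cv2.imwrite('pics/z1.png',cv2.resize(im[190:400,120:400],None,fx=2.7,fy=2.7))"
```

```text
(no output)
```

View pics/z1.png

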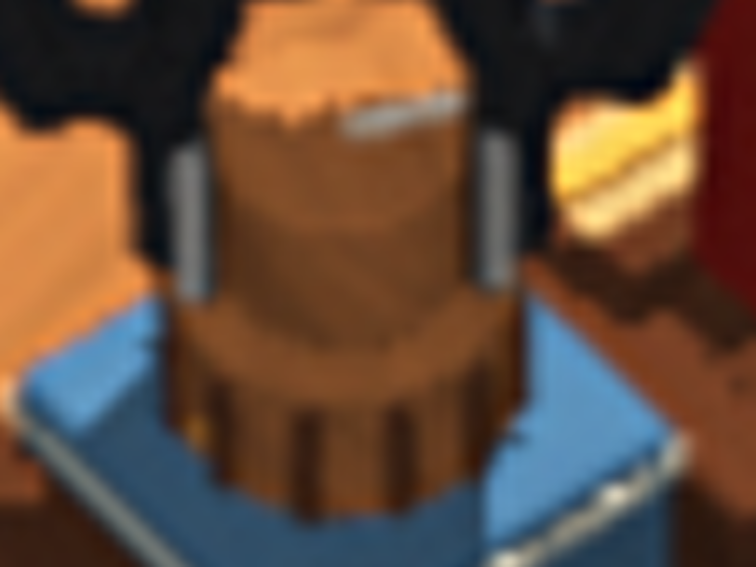

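```bash
python3 -c "
from h import *
f=lambda p:(np.array(p)/2.7+[120,190])/5+[270,150]
a,b=[onz('scene',f(p),.135) for p in [(345,130),(465,100)]]
d=b-a;print(a,b,np.degrees(np.arctan2(d[1],d[0])))"
```

```text
[ 0.51280646 -0.02208145  0.135     ] [ 0.52482395 -0.00612813  0.135     ] 53.00964270217593
```

The white line points at about 53° in the world, which is about 69° on the thread. The gripper has turned 70°, so there is no slip. Turning 50° more.

Call:
jog_arm([
  {"xyz": [0,0,0],"delta_rot": [0,0,-5],"fingers": 1},
  {"xyz": [0,0,0],"delta_rot": [0,0,-10],"fingers": 1},
  {"xyz": [0,0,0],"delta_rot": [0,0,-15],"fingers": 1},
  {"xyz": [0,0,0],"delta_rot": [0,0,-20],"fingers": 1},
  {"xyz": [0,0,0],"delta_rot": [0,0,-25],"fingers": 1},
])

```text
clock: 11.42
tcp_pos: [0.5122, -0.023, 0.1055]
orientation: [-0.747, -3.051, 0.005]
contact_force: [0.4, -0.5, 1.1]
grip_width: 0.0404
```

Call:
jog_arm([
  {"xyz": [0,0,0],"delta_rot": [0,0,-5],"fingers": 1},
  {"xyz": [0,0,0],"delta_rot": [0,0,-10],"fingers": 1},
  {"xyz": [0,0,0],"delta_rot": [0,0,-15],"fingers": 1},
  {"xyz": [0,0,0],"delta_rot": [0,0,-20],"fingers": 1},
  {"xyz": [0,0,0],"delta_rot": [0,0,-24],"fingers": 1},
])

```text
clock: 11.83
tcp_pos: [0.5124, -0.0227, 0.1055]
orientation: [-0.099, -3.139, 0.004]
contact_force: [1.0, 0.9, 1.2]
grip_width: 0.0403
```

```bash
python3 t.py t4;python3 -c "
import cv2
im=cv2.imread('pics/scene7.png');cv2.imwrite('pics/z2.png',cv2.resize(im[150:450,50:450],None,fx=2,fy=2))"
```

```text
t 11.83 tcp [ 0.5124 -0.0227  0.1055] x [-0.998  0.063  0.001] y [ 0.063  0.998 -0.003] z [-0.001 -0.003 -1.   ] F [1.  0.9 1.2] M [ 0.2  -0.11 -0.01] w 0.0403 q [-0.1   0.38  0.03  2.05 -0.01  0.71  1.44]
yaw y 86.38407400970272 turn 118.58407400970272
```

View pics/z2.png

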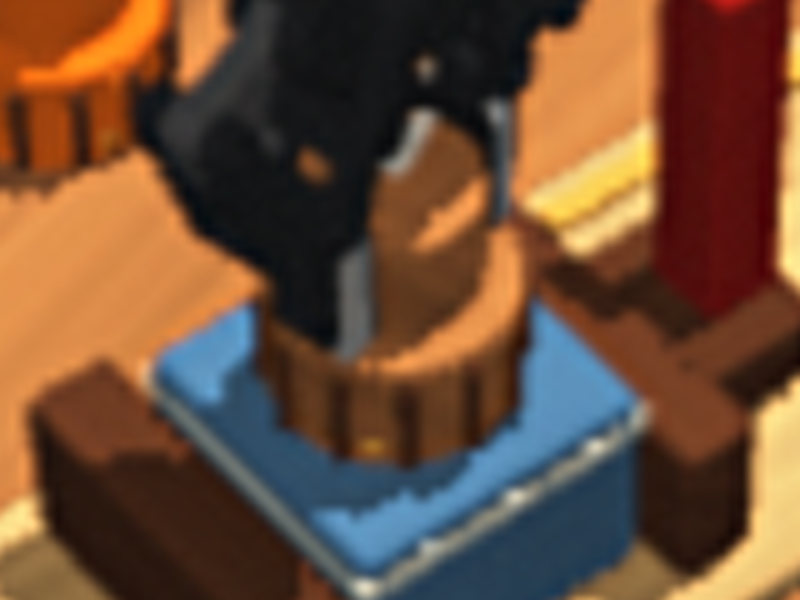

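The jar is still square and flush, and the line now points away at crop (410,140). The turn is about 119°. Lifting straight up, gently at first.

Call:
jog_arm([
  {"xyz": [0,0,-0.2],"delta_rot": [0,0,0],"fingers": 1},
  {"xyz": [0,0,-0.4],"delta_rot": [0,0,0],"fingers": 1},
  {"xyz": [0,0,-0.6],"delta_rot": [0,0,0],"fingers": 1},
  {"xyz": [0,0,-0.8],"delta_rot": [0,0,0],"fingers": 1},
  {"xyz": [0,0,-1.0],"delta_rot": [0,0,0],"fingers": 1},
])

```text
clock: 12.35
tcp_pos: [0.5122, -0.0226, 0.1157]
orientation: [-0.104, -3.139, 0.004]
contact_force: [-0.5, 0.1, -1.2]
grip_width: 0.0402
```

```bash
python3 t.py t5
```

```text
t 12.35 tcp [ 0.5122 -0.0226  0.1157] x [-0.998  0.066  0.001] y [ 0.066  0.998 -0.003] z [-0.001 -0.003 -1.   ] F [-0.5  0.1 -1.2] M [ 0.08 -0.02 -0.04] w 0.0402 q [-0.1   0.36  0.03  2.05 -0.01  0.73  1.44]
yaw y 86.19481432060525 turn 118.39481432060525
```

View pics/t5.png

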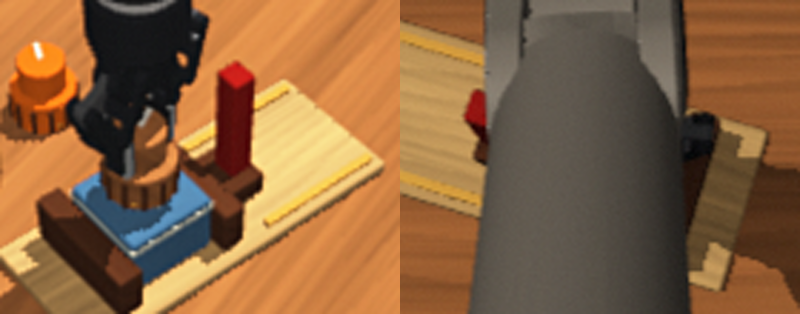

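Only about 1 N of extra load (the cap's weight), the cap is rising and the jar stays down. Continuing.

Call:
jog_arm([
  {"xyz": [0,0,-0.5],"delta_rot": [0,0,0],"fingers": 1},
  {"xyz": [0,0,-1.1],"delta_rot": [0,0,0],"fingers": 1},
  {"xyz": [0,0,-1.8],"delta_rot": [0,0,0],"fingers": 1},
  {"xyz": [0,0,-2.4],"delta_rot": [0,0,0],"fingers": 1},
  {"xyz": [0,0,-2.8],"delta_rot": [0,0,0],"fingers": 1},
])

```text
clock: 12.87
tcp_pos: [0.513, -0.0225, 0.1451]
orientation: [0.104, 3.139, -0.004]
contact_force: [0.4, -0.2, -1.0]
grip_width: 0.0404
```

Call:
jog_arm([
  {"xyz": [0,0,0],"delta_rot": [0,0,0],"fingers": 1},
  {"xyz": [0,0,0],"delta_rot": [0,0,0],"fingers": 1},
  {"xyz": [0,0,0],"delta_rot": [0,0,0],"fingers": 1},
  {"xyz": [0,0,0],"delta_rot": [0,0,0],"fingers": 1},
  {"xyz": [0,0,0],"delta_rot": [0,0,0],"fingers": 1},
])

```text
clock: 13.28
tcp_pos: [0.5127, -0.0225, 0.1448]
orientation: [0.104, 3.14, -0.004]
contact_force: [-1.0, 0.4, -0.8]
grip_width: 0.0406
```

```bash
python3 t.py t6;python3 -c "
import cv2
im=cv2.imread('pics/scene7.png');cv2.imwrite('pics/z3.png',im)"
```

```text
t 13.28 tcp [ 0.5127 -0.0225  0.1448] x [-0.998  0.066 -0.   ] y [ 0.066  0.998 -0.002] z [ 0.    -0.002 -1.   ] F [-1.   0.4 -0.8] M [ 0.04 -0.03  0.03] w 0.0406 q [-0.11  0.32  0.03  2.02 -0.01  0.8   1.44]
yaw y 86.21077163533923 turn 118.41077163533923
```

View pics/z3.png

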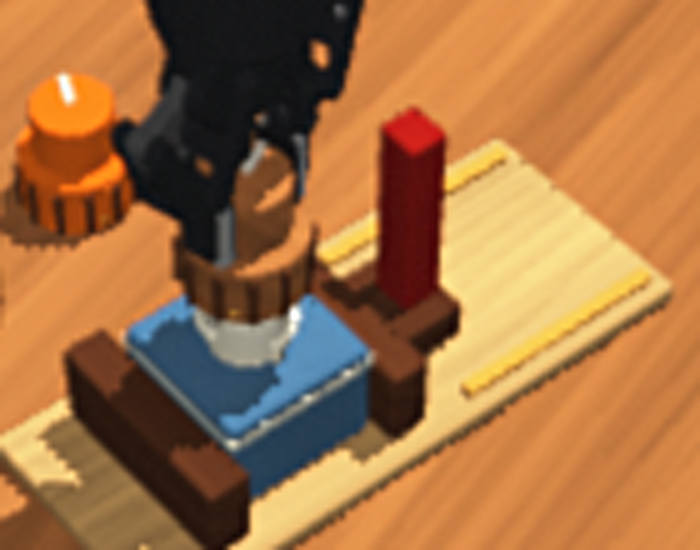

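The cap is level about 39 mm above its seat, with the white neck visible below it at (250,335). The jar is still flush in the jaws.

```bash
python3 -c "
from h import *
print(r.hand_in()); obs()"
```

```text
the job is handed in; nothing more can be done
None
the job is handed in; nothing more can be done
```

I pushed the sliding jaw in by its red peg until the jar was clamped. Then I unscrewed the brown cap anticlockwise, lifted it straight up and handed the job in at about 13.3 s, still holding it over the mouth. No verdict was reported.

- **Clamp:** I pushed until the jaw stopped, with about 25 N on the peg. The pictures after that showed the jar square and flush against both jaws. My own estimate of the travel from arm positions was 42–43 mm. That is slightly under the 43 mm threshold, but it rests on a start position good only to about 3 mm, so I trusted the force and the pictures.
- **Turn:** The gripper turned about 118°. At 70° the white line on the knob read about 69°, so the cap was not slipping. The wrist hardly felt any twisting moment, which was lower than I expected for a tight cap.
- **Final hold:** The cap is about 39 mm above its seat and level to about 0.002 rad. It should be about 2 mm off the jar's axis. The neck is visible below it, and the grip is at 40.6 mm with a 70 N setting.
- **Bystanders:** The arm stayed away from the tiffin tiers, tumbler and pestle and never came near them. I did not measure their positions again at the end.

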